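Tighten the loose lock screw of the bathroom organiser

ROBOT

A 6-joint arm with a two-finger parallel gripper is mounted at the origin on the work surface. World frame = base frame: x ahead of the robot, y to its left, z up, the work surface at z = 0. Lengths are in mm, angles in rad, forces in N, time in s.
With the tool pointing down it reaches from about 375 to 975 mm from the base axis. Payload 3.8 kg.
Tool frame: the origin (TCP) lies on the centre line of the jaws, within the pads' length; the fingertips stand env.tips_ahead ahead of it and the grasp point (between the pads) lies 3 mm ahead of it (env.tips_ahead is the distance from the TCP to the fingertips, in mm); z points along the fingers, y is the line along which they close (so a half turn about z gives the same grasp; the last joint's range is limited). The gripper opens to 85 mm and grips with 20 to 120 N. Pads are 22 mm wide; open, the fingers measure 114 mm over their backs; the gripper's body (76 mm by 85 mm) begins 54 mm behind the grasp point. The pads swing forward as they close: fully open they stand 13 mm farther back than shut.
Start: joints at [1.249, 0.264, 1.604, -0, 1.274, -0.037], TCP at [189.649, 647.805, 227.88] pointing down, gripper open.
Joint ranges: [-2.63, 2.63], [-0.94, 2.18], [0.31, 2.57], [-1.31, 4.45], [0, 2.66], [-2.55, 2.55]. Speed limits (rad/s): [2.57, 2.57, 3.14, 3.14, 3.14, 3.14].

INTERFACE

Orientations are given as a 3x3 rotation matrix whose columns are the frame's x, y, z axes.
In Python, from workcell import env, vision, finder gives the robot as it stands. The module is installed in compiled form; this text tells all that it offers.
- The arm moves only by the shell command python3 -m inch 'ROWS' [FORCE]. ROWS is a JSON object of lists of equal length, an entry for each row: "xyz": the shift along the tool's x, y, z each as a share of 0.06 m, from -1 to 1, a list of three; "roll": the turn about the tool's z as a share of 0.12 rad, from -1 to 1; "hand": the opening, from 0 (shut) to 1 (fully open). In form: {"xyz": [[tx, ty, tz], ...], "roll": [roll, ...], "hand": [hand, ...]}. A call has exactly 8 rows; each row shifts and turns the commanded pose from where the row before left it, along the tool's axes as they then stand; what a row does not reach is not made up. A row lasts 1/8 s, in which the tool goes at most 62.5 mm and 10.7 degrees, less where a joint would pass 70% of its speed; a pose out of reach is approached as far as the arm can. A call with a number of a shift or a turn outside -1 to 1 is refused whole. A call with a gripper value outside its range is refused whole. The fingers move at their own pace and stop on an object; FORCE is the grip in N (left out, the last holds). Time passes only in rows, so rows that do not move let the fingers close, or fill a call up. It gives the time, the measured TCP pose, the force, the opening and the grip force at its end, in the units of the state.
- env.sense(): the state, without advancing time (a new reading comes with each control period).
- vision.camera(name): name is "scene" or "top"; returns a dict with "frame" (400x640x3 uint8, blue, green, red), "K" (3x3 intrinsics, pixels), "distortion" ([k1, k2, p1, p2, k3] as OpenCV has them; the pictures are not rectified), "position" and "attitude" of the camera in the world. Camera axes: x right, y down, z forward; pixel columns grow to the right and rows downward; lengths in mm; the calibration is good to about 2 mm. A picture is of the moment at which its call begins. There is no depth.
- env.close_job(): hands the job in; it is judged then, once.
Trained networks look in the newest picture that a camera, given by its name, has taken for a name from the list of things; names that differ only in an ending like _2 or _b are one class to them, and where a whole thing is asked for, a point or a joint stands for the part that bears it (a point fixed in the world has none). Each returns a list of dicts, best first, with "p" (0 to 1); they miss things now and then, are a little off and sometimes report something else, mostly with a low value. They report only what shows in the picture. A call takes as long as a camera call. They do not tell look-alikes from the thing itself.
- finder.boxes_of(camera, query): "bbox" ([left, top, right, bottom] as shares, 0 to 1, of the picture: columns of its width, rows of its height, round what is visible of it).
- finder.pinpoint(camera, query): "xy" ([column, row] as shares, 0 to 1, of the picture: columns of its width, rows of its height: a listed point, or the origin of a listed thing).
The state is a dict: "clock": time; "joint_positions": joint angles; "joint_vel": joint speeds; "tau": joint torques, N m; "position": TCP position; "ee_rot": TCP orientation; "ft_force": force on the tool from outside, world axes, zero at the start; "moment": the same for the moment, N m; "finger_gap": finger opening in mm; "finger_force": force on a finger pad.
Only numpy, scipy, OpenCV 4.12 (cv2) and the standard library are available. Lean on these libraries where they do the work, as an engineer would, in place of code of your own. Each camera call takes 0.05 s, during which the arm holds its last target. There are 200 camera calls.

TASK

One of the two big slotted lock screws on top of the mint organiser has worked loose: its slot stands askew instead of pointing at the two small ridges beside it. Take the slot key from the toothbrush stand, use it to turn that screw clockwise until it stops with its slot in line with the ridges, then put the key back upright in its slot in the stand. Leave the other screw, which is tight, as it is and do not turn the screws with the fingers.

Things in the scene. Friction and masses are not known exactly. Their poses are not given: they have to be found in the camera images.
- key_grip (a point): centre of the slot key's black handle, 36 mm (x) by 16 mm (y, grip across this), 56 mm tall (z up). Under it a round steel collar, 68 mm across, top 28 mm and underside 33 mm below this point; under that the flat steel blade, 44 mm (x) by 5 mm (y), 16 mm long, tip 49 mm below this point. Loose, 120 g, starts upright in the stand, blade down; a half turn about z is the same
- stand: white ceramic toothbrush stand, fixed, 130 mm (x) by 85 mm (y), 45 mm high, origin at the centre of its underside, z up. In the middle of its top, between two small round holes, a slot 58 mm (x) by 21 mm (y), 30 mm deep. The key's home: blade in the slot, collar resting on the top, key_grip 78 mm above this origin
- loose_seat: fixed seat of the loose screw, on the left or right half of the organiser's top; origin on the screw's axis, at the seat's underside, z up; two small ridges at its +y and -y side mark tight. The head (56 mm across) has a slot 17 mm wide, open-ended, floor 8 mm, top 26 mm above this origin. Key fully in: collar on the head, key_grip 59 mm above it. Other screw 0.2 m off, a 65 mm tall jar between
- loose_screw (a joint): angle of the loose screw's head, rad, growing clockwise seen from above, 0 to the stop at 1.047 (tight). The slot points along angle -0.524 minus this value, counter-clockwise from the seat's x; at the stop along the seat's y. Starts at 0 to 0.35; 0.08 N m of friction, stays where left. The blade has 6 mm of room each side in the slot and 0.27 rad of play before it drives the head
- tight_screw (a joint): the same for the other, equal screw on the other half of the organiser's top: it is already tight (0.98 or more, slot in line with its ridges) and must stay so
There are look-alikes about, which are no part of the job. What is shaped like the stand but orange or red is not meant.

How it is judged (in metres and radians):
On the way, in this order (a step that is already met when the one before it is completed fails the run):
1. the key's blade is in the slot of the loose screw before it is turned (horizontal distance between key_grip and loose_seat below 0.015 m and z of key_grip in the frame of loose_seat below 0.071 m and value of joint loose_screw below 0.6 rad), for 0.1 s.
2. the screw is turned tight with the key in its slot (value of joint loose_screw above 0.85 rad and horizontal distance between key_grip and loose_seat below 0.02 m and z of key_grip in the frame of loose_seat below 0.073 m), for 0.1 s.
At the end, for the whole second after the job is handed in: Both screws are tight (each at 0.85 rad or more, that is within about 11 degrees of the stop), and the key stands upright (within 11 degrees) in the stand's slot, blade in, within 20 mm of its middle (value of joint each of loose_screw, tight_screw above 0.85 rad and horizontal distance between key_grip and stand below 0.02 m and z of key_grip in the frame of stand between 0.065 and 0.086 m and angle between key_grip's own z axis and vertical below 0.2 rad); the robot touches nothing.
It fails at once if the fingers press on the loose screw itself instead of turning it with the key (contact force between the fingers and loose_seat above 3 N).
It fails at once if the tight screw is turned loose (value of joint tight_screw below 0.8 rad).
It also fails if it takes over 54 s, if anything falls off the work surface, if the arm or the gripper's body presses on something with over 40 N, if the wrist force passes 120 N, or if a joint passes its speed limit or range.

## Working session

There is one attempt and no reset: what is moved stays moved. The work goes in short steps, Python scripts to look and compute and a shell command to move; the robot and the scene stay as the last step left them, time stands still between calls to the robot, and variables do not carry over. Pictures are saved under pics/ and viewed, at most 10 in all, crops included, and the job is handed in when it is done.

```bash
mkdir -p pics
python3 - <<'E'
from workcell import env,vision,finder
import cv2,numpy as np
print(env.tips_ahead)
s=env.sense();print(s['position'],s['ee_rot'],s['finger_gap'],s['clock'])
for c in("scene","top"):
    d=vision.camera(c);cv2.imwrite(f"pics/{c}0.png",d["frame"])
    print(c,d["K"],d["distortion"],d["position"],d["attitude"])
    for q in("key_grip","stand","loose_seat","loose_screw","tight_screw"):
        try: print(q,[(np.round(np.array(r["xy"])*[640,400],1),round(r["p"],2)) for r in finder.pinpoint(c,q)])
        except Exception as e: print(q,e)
        try: print('  box',[(np.round(np.array(r["bbox"])*[640,400,640,400],1),round(r["p"],2)) for r in finder.boxes_of(c,q)])
        except Exception as e: print(q,e)
E
```

```text
22.0
[189.42227257 647.09086232 226.52620035] [[-9.59714688e-01  2.80975413e-01 -7.30831731e-04]
 [ 2.80976351e-01  9.59712176e-01 -2.19762506e-03]
 [ 8.39095028e-05 -2.31443948e-03 -9.99997318e-01]] 85.53127935552965 0.0
scene [[451.71452556   0.         314.53233144]
 [  0.         451.71452556 194.75683416]
 [  0.           0.           1.        ]] [-0.09591861  0.          0.          0.          0.        ] [1232.16343927 -411.34207584  910.56786281] [[ 0.35988508  0.64528393 -0.67386303]
 [ 0.93277362 -0.23305483  0.27498877]
 [ 0.0203988  -0.72752601 -0.68577678]]
key_grip [(array([208.3, 231.1]), 0.71)]
  box [(array([196.6, 218.8, 224.4, 247.3]), 0.55)]
stand [(array([275.8, 292.5]), 0.97), (array([271.3, 217.6]), 0.94)]
  box [(array([241. , 190.2, 298.6, 237.4]), 0.83), (array([182.2, 214.7, 243.9, 268.4]), 0.81), (array([152.6, 177.8, 201.6, 228.5]), 0.74), (array([240.7, 259.6, 306.5, 320. ]), 0.55)]
loose_seat [(array([387.6, 209.4]), 0.65)]
  box [(array([368.6, 195.7, 400.4, 216.7]), 0.84)]
loose_screw it knows: key_grip, loose_seat, stand
  box [(array([374.7, 194.7
[... 540 characters left out ...]
7, 216.7]), 0.9)]
  box [(array([404.6, 206.3, 424.6, 229.8]), 0.9)]
stand [(array([355. , 238.6]), 0.96), (array([411.3, 220.1]), 0.92), (array([432.5, 282.1]), 0.86), (array([374.5, 151.7]), 0.62)]
  box [(array([332.5, 209.1, 381.3, 261.3]), 0.96), (array([351.4, 125.8, 401.9, 181. ]), 0.6), (array([414.9, 255.6, 460.6, 307.8]), 0.58), (array([392. , 194.5, 435.1, 239.8]), 0.56)]
loose_seat []
  box [(array([254.4, 147.4, 286.8, 171.8]), 0.69)]
loose_screw it knows: key_grip, loose_seat, stand
  box [(array([262.1, 145.6, 284.2, 166.6]), 0.68)]
tight_screw it knows: key_grip, loose_seat, stand
  box [(array([196.6, 134.2, 214. , 157.1]), 0.76), (array([257.8, 148.7, 283.6, 168. ]), 0.59)]
```

Run:
```python
import cv2,numpy as np
t=cv2.imread("pics/top0.png");s=cv2.imread("pics/scene0.png")
a=cv2.resize(t[100:310,170:470],(800,560),interpolation=cv2.INTER_CUBIC);cv2.imwrite("pics/a.png",a)
b=cv2.resize(s[150:350,150:490],(800,470),interpolation=cv2.INTER_CUBIC);cv2.imwrite("pics/b.png",b)
```

```text
(no output)
```

View pics/a.png

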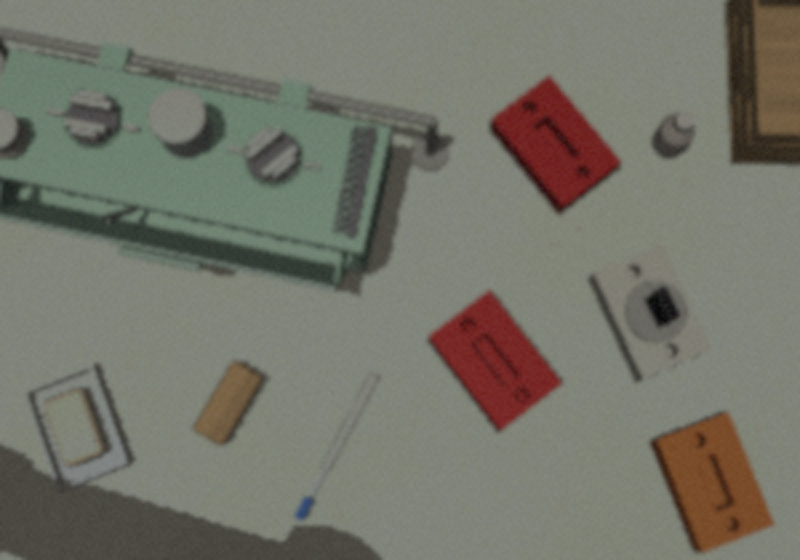

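View pics/b.png

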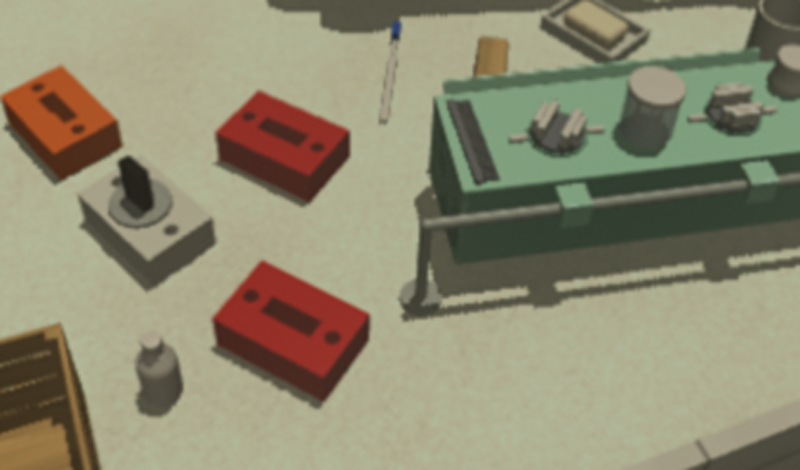

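The white stand with the key is at about (418,215) in the top picture. The loose screw, with its slot diagonal, is the right-hand one at about (272,158), and the tight one is at about (204,144). The red and orange stands are look-alikes. Next I'll enlarge these for measuring.

```bash
cat > h.py <<'E'
import cv2,numpy as np
from workcell import env,vision,finder
def cam(n): return vision.camera(n)
def ray(d,p):
    u=cv2.undistortPoints(np.array([[p]],float),np.array(d["K"]),np.array(d["distortion"]))[0,0]
    v=np.array(d["attitude"])@[u[0],u[1],1];return np.array(d["position"]),v/np.linalg.norm(v)
def atz(d,p,z):
    o,v=ray(d,p);return o+v*(z-o[2])/v[2]
def tri(d1,p1,d2,p2):
    o,v=ray(d1,p1);q,w=ray(d2,p2);A=np.c_[v,-w];t=np.linalg.lstsq(A,q-o,rcond=None)[0]
    a=o+v*t[0];b=q+w*t[1];return (a+b)/2,np.linalg.norm(a-b)
def proj(d,P):
    R=np.array(d["attitude"]);r=cv2.Rodrigues(R.T)[0];return cv2.projectPoints(np.array(P,float).reshape(-1,1,3),r,-R.T@np.array(d["position"]),np.array(d["K"]),np.array(d["distortion"]))[0][:,0]
E
python3 - <<'E'
import cv2,numpy as np
t=cv2.imread("pics/top0.png");s=cv2.imread("pics/scene0.png")
# 7x: 56x42 px crops
def c(i,x,y):
    a=cv2.resize(i[y:y+42,x:x+56],(392,294),interpolation=cv2.INTER_CUBIC)
    a=cv2.convertScaleAbs(a,alpha=1.4)
    for k in range(0,56,10): cv2.putText(a,str(x+k),(k*7,8),0,.3,(255,255,255),1);cv2.line(a,(k*7,10),(k*7,14),(255,255,255))
    for k in range(0,42,10): cv2.putText(a,str(y+k),(0,k*7+4),0,.3,(255,255,255),1)
    return a
m=np.vstack([np.hstack([c(t,245,137),c(s,360,186)]),np.hstack([c(t,388,196),c(s,182,213)])])
cv2.imwrite("pics/m.png",m)
E
```

```text
(no output)
```

View pics/m.png

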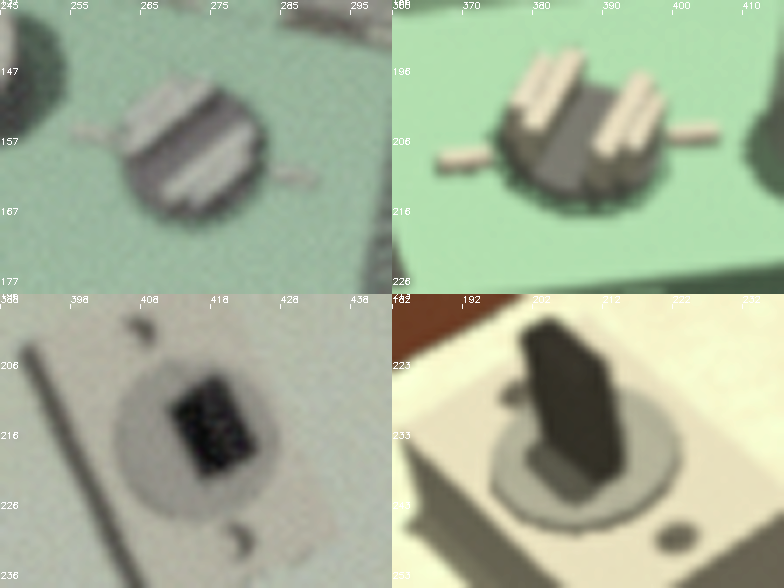

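```bash
cat > m.py <<'E'
from h import *
T=cam("top");S=cam("scene")
t=lambda u,v,o:np.array([(u+.5)/7-.5+o[0],(v+.5)/7-.5+o[1]])
A=(245,137);B=(360,186);C=(388,196);D=(182,213)
r=lambda x:np.round(x,1)
def both(n,a,b):
    P,e=tri(T,a,S,b);print(n,r(P),r(e));return P
R1=both('ridge+y',t(73,131,A),t(326,134,B));R2=both('ridge-y',t(318,182,A),t(46,162,B))
print('mid',r((R1+R2)/2),'len',np.linalg.norm(R1-R2),'dir',np.arctan2(*(R1-R2)[1::-1]))
H=both('headtop',t(187,139,A),t(197,101,B))
z=H[2]
for d,ps,o in((T,[((130,150),(212,92)),((163,190),(243,125))],A),(S,[((144,130),(191,52)),((205,150),(248,72))],B)):
    for p,q in ps:
        v=atz(d,t(*q,o),z)-atz(d,t(*p,o),z);print('slot ang',np.arctan2(v[1],v[0]),np.hypot(*v[:2]))
h1=both('hole',t(142,36,C),t(123,98,D));h2=both('hole',t(238,246,C),t(285,244,D))
for d,a,b,o in((T,(142,36),(238,246),C),(S,(123,98),(285,244),D)):
    a=atz(d,t(*a,o),45);b=atz(d,t(*b,o),45);print('stand mid',r((a+b)/2),'ang',np.arctan2(*(b-a)[1::-1]),np.linalg.norm(b-a))
k=[atz(T,t(*p,C),106) for p in((165,116),(218,81),(258,153),(208,186))]
print('key top',r(k),r(np.mean(k,0)),'ang',[np.arctan2(*(b-a)[1::-1]) for a,b in((k[1],k[2]),(k[0],k[3]))])
print('collar',r(atz(T,t(197,147,C),50)),r(atz(S,t(195,161,D),48)))
E
python3 m.py
```

```text
ridge+y [585.5  95.4 141.1] 0.5
ridge-y [565.6  -3.6 142.5] 0.5
mid [575.6  45.9 141.8] len 101.06583985548437 dir 1.372326796865813
headtop [576.   46.5 164.7] 0.7
slot ang -0.9128421787018985 39.4401990386619
slot ang -0.845752649650038 40.45791336097142
slot ang 2.288595915926593 44.21985959834433
slot ang 2.303132792272838 43.32981724284359
hole [ 465.8 -363.9  111.4] 56.8
hole [ 410.5 -372.   -22.4] 60.6
stand mid [ 438.5 -367.6   45. ] ang -2.725791317893553 96.76053054387415
stand mid [ 437.  -369.2   45. ] ang 0.4299239585248876 98.55167258577981
key top [[ 438.6 -345.3  106. ]
 [ 453.3 -367.   106. ]
 [ 424.3 -382.6  106. ]
 [ 410.5 -362.2  106. ]] [ 431.7 -364.3  106. ] ang [np.float64(-2.6478435374242264), np.float64(-2.6001438218714714)]
collar [ 435.  -369.5   50. ] [ 434.8 -370.9   48. ]
```

```bash
cat > plan.py <<'E'
# usage: plan.py '[[x,y,z,psi,nrows],...]' : prints shares of tool shift and roll for each segment, from the measured pose
import sys,json,numpy as np
from workcell import env
s=env.sense();R=np.array(s['ee_rot']);p=np.array(s['position']);psi=np.arctan2(R[1,1],R[0,1])
print('now',np.round(p,1),'psi',round(psi,3),'j',np.round(s['joint_positions'],2))
for x,y,z,q,n in json.loads(sys.argv[1]):
    d=(np.array([x,y,z])-p)/n; r=(psi-q)/n; xs=[]
    for i in range(n):
        a=psi-r*i; ty=np.array([np.cos(a),np.sin(a),0]);tx=np.array([-np.sin(a),np.cos(a),0])
        xs.append([round(float(v)/60,2) for v in(d@tx,d@ty,-d[2])])
    print(n,'xyz',xs,'roll',round(r/.12,3)); p=np.array([x,y,z]);psi=q
E
python3 plan.py '[[480,150,320,0.2,11],[437,-369,200,-1.09,13]]'
```

```text
now [189.7 647.8 227.9] psi 1.286 j [ 1.25  0.26  1.6   0.    1.27 -0.04]
11 xyz [[-0.63, -0.6, -0.14], [-0.69, -0.53, -0.14], [-0.74, -0.46, -0.14], [-0.78, -0.39, -0.14], [-0.82, -0.31, -0.14], [-0.84, -0.23, -0.14], [-0.86, -0.14, -0.14], [-0.87, -0.06, -0.14], [-0.87, 0.03, -0.14], [-0.87, 0.11, -0.14], [-0.85, 0.2, -0.14]] roll 0.823
13 xyz [[-0.64, -0.19, 0.15], [-0.66, -0.12, 0.15], [-0.67, -0.06, 0.15], [-0.67, 0.01, 0.15], [-0.66, 0.08, 0.15], [-0.65, 0.14, 0.15], [-0.64, 0.21, 0.15], [-0.61, 0.27, 0.15], [-0.58, 0.33, 0.15], [-0.55, 0.38, 0.15], [-0.51, 0.44, 0.15], [-0.46, 0.48, 0.15], [-0.41, 0.53, 0.15]] roll 0.827
```

```bash
python3 -m inch '{"xyz":[[-0.4,-0.4,-1],[-0.69,-0.53,-0.5],[-0.74,-0.46,-0.1],[-0.78,-0.39,0],[-0.82,-0.31,0],[-0.84,-0.23,0],[-0.86,-0.14,0],[-0.87,-0.06,0]],"roll":[0.82,0.82,0.82,0.82,0.82,0.82,0.82,0.82],"hand":[0.6,0.6,0.6,0.6,0.6,0.6,0.6,0.6]}' 60
python3 plan.py '[[480,150,320,0.2,4],[437,-369,200,-1.09,12]]'
```

```text
clock: 2.0
position: [390.4, 303.4, 318.6]
ee_rot: [[-0.476, 0.88, 0.001], [0.88, 0.476, 0.0], [-0.0, 0.001, -1.0]]
ft_force: [0.5, 0.8, -0.6]
finger_gap: 51.1
finger_force: 0.0
now [390.4 303.4 318.6] psi 0.496 j [ 0.61 -0.13  1.86 -0.    1.41  0.11]
4 xyz [[-0.74, 0.02, -0.01], [-0.74, 0.08, -0.01], [-0.73, 0.13, -0.01], [-0.72, 0.19, -0.01]] roll 0.616
12 xyz [[-0.69, -0.2, 0.17], [-0.71, -0.13, 0.17], [-0.72, -0.05, 0.17], [-0.72, 0.03, 0.17], [-0.72, 0.11, 0.17], [-0.7, 0.18, 0.17], [-0.68, 0.26, 0.17], [-0.64, 0.33, 0.17], [-0.61, 0.39, 0.17], [-0.56, 0.46, 0.17], [-0.51, 0.51, 0.17], [-0.45, 0.57, 0.17]] roll 0.896
```

```bash
python3 -m inch '{"xyz":[[-0.74,0.02,0],[-0.74,0.08,0],[-0.73,0.13,0],[-0.72,0.19,0],[-0.69,-0.2,0],[-0.71,-0.13,0],[-0.72,-0.05,0],[-0.72,0.03,0]],"roll":[0.62,0.62,0.62,0.62,0.9,0.9,0.9,0.9],"hand":[0.6,0.6,0.6,0.6,0.6,0.6,0.6,0.6]}'
python3 plan.py '[[436,-369,180,-1.09,8]]'
```

```text
clock: 3.0
position: [465.1, -22.7, 318.6]
ee_rot: [[0.232, 0.973, 0.001], [0.973, -0.232, -0.0], [0.0, 0.001, -1.0]]
ft_force: [-0.5, -0.4, -0.8]
finger_gap: 51.2
finger_force: 0.0
now [465.1 -22.7 318.6] psi -0.234 j [-0.1  -0.19  1.91 -0.    1.42  0.13]
8 xyz [[-0.72, 0.11, 0.29], [-0.7, 0.18, 0.29], [-0.68, 0.26, 0.29], [-0.65, 0.33, 0.29], [-0.61, 0.4, 0.29], [-0.56, 0.46, 0.29], [-0.51, 0.52, 0.29], [-0.45, 0.57, 0.29]] roll 0.891
```

```bash
python3 -m inch '{"xyz":[[-0.72,0.11,0.29],[-0.7,0.18,0.29],[-0.68,0.26,0.29],[-0.65,0.33,0.29],[-0.61,0.4,0.29],[-0.56,0.46,0.29],[-0.51,0.52,0.29],[-0.45,0.57,0.29]],"roll":[0.89,0.89,0.89,0.89,0.89,0.89,0.89,0.89],"hand":[0.6,0.6,0.6,0.6,0.6,0.6,0.6,0.6]}'
python3 - <<'E'
from h import *
S=cam("scene");x,y=200,225
f=S["frame"];cv2.imwrite("pics/s1.png",cv2.resize(f[165:275,140:290],(750,550),interpolation=cv2.INTER_CUBIC))
E
python3 plan.py '[[436,-369.5,80,-1.09,8]]'
```

```text
clock: 4.0
position: [437.6, -370.8, 178.8]
ee_rot: [[0.886, 0.463, 0.001], [0.463, -0.886, -0.0], [0.0, 0.001, -1.0]]
ft_force: [0.7, -0.4, -0.3]
finger_gap: 51.1
finger_force: 0.0
now [ 436.1 -374.8  176.2] psi -1.094 j [-0.75  0.11  1.88 -0.    1.15  0.34]
8 xyz [[0.0, -0.01, 0.2], [0.0, -0.01, 0.2], [0.01, -0.01, 0.2], [0.01, -0.01, 0.2], [0.01, -0.01, 0.2], [0.01, -0.01, 0.2], [0.01, -0.01, 0.2], [0.01, -0.01, 0.2]] roll -0.004
```

View pics/s1.png

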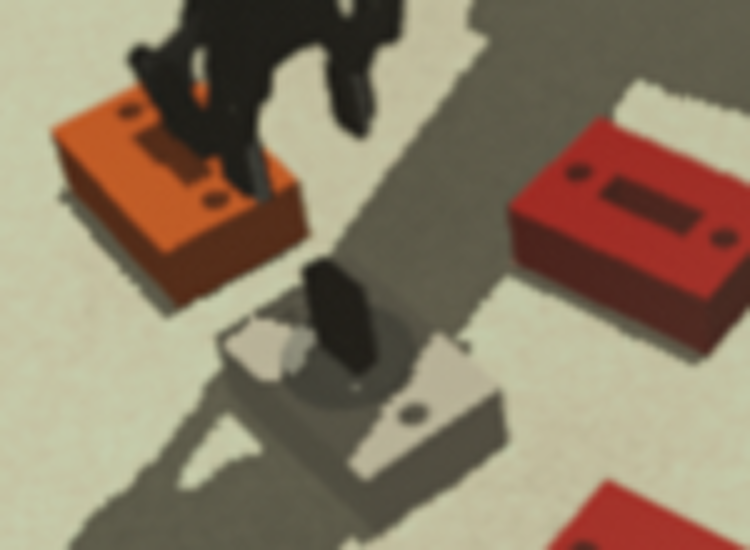

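The fingers, tips at (255,190) and (360,130), straddle the key handle at (340,315). I'll go down over it.

```bash
python3 -m inch '{"xyz":[[0.02,-0.04,0.2],[0.02,-0.04,0.2],[0,0,0.25],[0,0,0.25],[0,0,0.25],[0,0,0.25],[0,0,0.2],[0,0,0]],"roll":[0,0,0,0,0,0,0,0],"hand":[0.6,0.6,0.6,0.6,0.6,0.6,0.6,0.6]}'
python3 plan.py '[[436,-369.5,80,-1.09,4]]'
```

```text
clock: 5.05
position: [436.8, -363.2, 81.6]
ee_rot: [[0.884, 0.467, -0.002], [0.467, -0.884, 0.002], [-0.001, -0.003, -1.0]]
ft_force: [-0.2, 0.7, 0.1]
finger_gap: 51.3
finger_force: 0.0
now [ 436.8 -363.2   81.6] psi -1.085 j [-0.74  0.2   1.97  0.    0.97  0.35]
4 xyz [[-0.02, 0.02, 0.01], [-0.02, 0.02, 0.01], [-0.02, 0.02, 0.01], [-0.02, 0.02, 0.01]] roll 0.01
```

```bash
python3 -m inch '{"xyz":[[-0.04,0.04,0.02],[-0.04,0.04,0],[0,0,0],[0,0,0],[0,0,0],[0,0,0],[0,0,0],[0,0,0]],"roll":[0,0,0,0,0,0,0,0],"hand":[0.6,0.6,0.6,0,0,0,0,0]}' 80
python3 plan.py '[[436,-369.5,80,-1.09,4]]'
```

```text
clock: 6.05
position: [435.9, -370.6, 82.3]
ee_rot: [[0.884, 0.467, 0.001], [0.467, -0.884, -0.001], [0.0, 0.001, -1.0]]
ft_force: [0.6, -0.1, 3.3]
finger_gap: 14.0
finger_force: 80.8
now [ 435.9 -370.6   82.3] psi -1.085 j [-0.75  0.2   1.96 -0.    0.97  0.34]
4 xyz [[0.0, -0.0, 0.01], [0.0, -0.0, 0.01], [0.0, -0.0, 0.01], [0.0, -0.0, 0.01]] roll 0.01
```

```bash
python3 -m inch '{"xyz":[[0,0,-0.2],[0,0,-0.4],[0,0,-0.6],[0,0,-0.7],[0,0,-0.7],[0,0,-0.5],[0,0,-0.2],[0,0,0]],"roll":[0,0,0,0,0,0,0,0],"hand":[0,0,0,0,0,0,0,0]}' 
python3 plan.py '[[576,46,280,0.716,16]]'
```

```text
clock: 7.05
position: [435.7, -370.4, 280.2]
ee_rot: [[0.884, 0.467, 0.001], [0.467, -0.884, -0.001], [0.0, 0.001, -1.0]]
ft_force: [0.0, 0.0, -1.7]
finger_gap: 14.1
finger_force: 80.2
now [ 435.7 -370.4  280.2] psi -1.085 j [-0.75  0.04  1.76  0.    1.34  0.34]
16 xyz [[0.33, -0.32, 0.0], [0.37, -0.28, 0.0], [0.39, -0.23, 0.0], [0.42, -0.19, 0.0], [0.44, -0.14, 0.0], [0.45, -0.09, 0.0], [0.46, -0.04, 0.0], [0.46, 0.01, 0.0], [0.45, 0.06, 0.0], [0.44, 0.11, 0.0], [0.43, 0.16, 0.0], [0.41, 0.21, 0.0], [0.38, 0.25, 0.0], [0.35, 0.3, 0.0], [0.31, 0.33, 0.0], [0.27, 0.37, 0.0]] roll -0.938
```

```bash
python3 -m inch '{"xyz":[[0.33,-0.32,0],[0.37,-0.28,0],[0.39,-0.23,0],[0.42,-0.19,0],[0.44,-0.14,0],[0.45,-0.09,0],[0.46,-0.04,0],[0.46,0.01,0]],"roll":[-0.94,-0.94,-0.94,-0.94,-0.94,-0.94,-0.94,-0.94],"hand":[0,0,0,0,0,0,0,0]}' >/dev/null
python3 -m inch '{"xyz":[[0.45,0.06,0],[0.44,0.11,0],[0.43,0.16,0],[0.41,0.21,0],[0.38,0.25,0],[0.35,0.3,0],[0.31,0.33,0],[0.27,0.37,0]],"roll":[-0.94,-0.94,-0.94,-0.94,-0.94,-0.94,-0.94,-0.94],"hand":[0,0,0,0,0,0,0,0]}'
python3 - <<'E'
from h import *
S=cam("scene");T=cam("top")
f=cv2.resize(S["frame"][120:240,320:440],(396,396),interpolation=cv2.INTER_CUBIC)
g=cv2.resize(T["frame"][90:210,210:330],(396,396),interpolation=cv2.INTER_CUBIC)
cv2.imwrite("pics/k1.png",cv2.convertScaleAbs(np.hstack([f,g]),alpha=1.4))
E
python3 plan.py '[[576,46,220,0.716,6]]'
```

```text
clock: 9.05
position: [573.3, 48.0, 277.0]
ee_rot: [[-0.662, 0.75, -0.005], [0.75, 0.662, -0.0], [0.003, -0.004, -1.0]]
ft_force: [-0.1, 0.1, -1.1]
finger_gap: 14.6
finger_force: 80.3
now [573.7  49.4 277. ] psi 0.723 j [ 0.04  0.05  1.76  0.    1.34 -0.68]
6 xyz [[-0.01, -0.0, 0.16], [-0.01, -0.0, 0.16], [-0.01, -0.0, 0.16], [-0.01, -0.0, 0.16], [-0.01, -0.0, 0.16], [-0.01, -0.0, 0.16]] roll 0.01
```

View pics/k1.png

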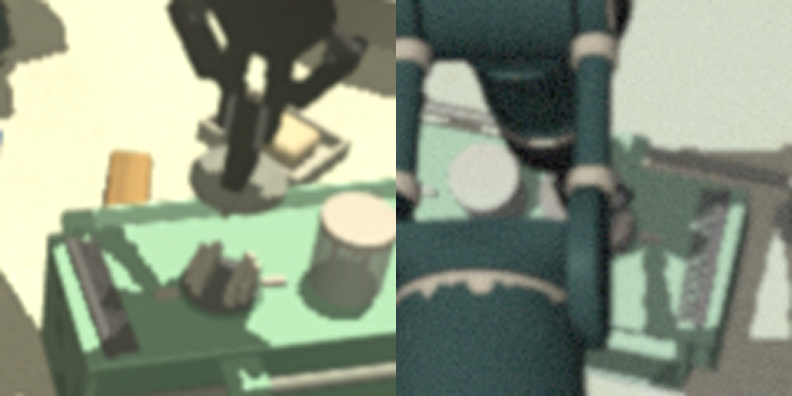

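The key hangs blade-down above the loose screw (screw at crop (222,275), collar at (240,180)). I'll go down to just above the head and settle.

```bash
python3 -m inch '{"xyz":[[-0.02,-0.01,0.16],[-0.02,-0.01,0.16],[-0.02,-0.01,0.16],[0,0,0.16],[0,0,0.16],[0,0,0.06],[0,0,0],[0,0,0]],"roll":[0.02,0.02,0.02,0,0,0,0,0],"hand":[0,0,0,0,0,0,0,0]}'
python3 - <<'E'
from h import *
S=cam("scene");s=env.sense();p=np.array(s['position'])
a=[np.array(r["xy"])*[640,400] for r in finder.pinpoint("scene","key_grip")]
print(a,proj(S,p+[0,0,-4]), [atz(S,x,p[2]-4) for x in a])
f=cv2.resize(S["frame"][165:225,350:420],(770,660)[:2] and (700,600),interpolation=cv2.INTER_CUBIC)
f=cv2.convertScaleAbs(f,alpha=1.5)
cv2.imwrite("pics/k2.png",f)
R=np.array(s['ee_rot']);print(proj(S,[p+[0,0,-37]+34*np.r_[np.cos(t),np.sin(t),0] for t in np.arange(0,6.28,1.57)]))
E
python3 plan.py '[[576,46,202,0.716,6]]'
```

```text
clock: 10.15
position: [575.8, 43.4, 228.8]
ee_rot: [[-0.654, 0.757, 0.001], [0.757, 0.654, 0.0], [-0.001, 0.001, -1.0]]
ft_force: [0.1, 0.0, -1.7]
finger_gap: 14.6
finger_force: 80.2
[array([388.48, 183.  ])] [[390.05293258 181.45615125]] [array([579.36200408,  37.38551746, 224.88863883])]
[[395.06995015 201.40485452]
 [400.80828704 188.64029074]
 [381.56813019 182.86369978]
 [375.26229602 195.29090158]]
now [575.8  43.4 228.8] psi 0.713 j [ 0.03  0.08  1.82  0.    1.24 -0.68]
6 xyz [[0.01, 0.01, 0.07], [0.01, 0.01, 0.07], [0.01, 0.01, 0.07], [0.01, 0.01, 0.07], [0.01, 0.01, 0.07], [0.01, 0.01, 0.07]] roll -0.005
```

View pics/k2.png

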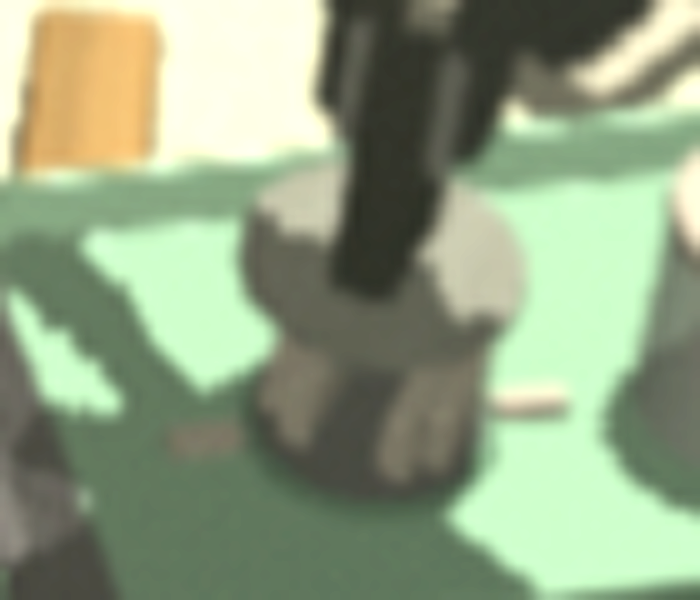

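The collar spans x 374–403, which matches the pose predicted from the TCP. The head is right below, with its slot facing the camera at (388,207). I'll shift 2.6 mm and insert.

```bash
python3 -m inch '{"xyz":[[0.03,0.03,0],[0,0,0.06],[0,0,0.06],[0,0,0.06],[0,0,0.06],[0,0,0.06],[0,0,0.06],[0,0,0]],"roll":[0,0,0,0,0,0,0,0],"hand":[0,0,0,0,0,0,0,0]}' 
python3 plan.py '[[576,46,202,0.716,6]]'
```

```text
clock: 11.25
position: [575.3, 45.8, 206.2]
ee_rot: [[-0.654, 0.757, -0.001], [0.757, 0.654, -0.0], [0.001, -0.001, -1.0]]
ft_force: [0.5, 0.5, -1.3]
finger_gap: 14.4
finger_force: 80.2
now [575.3  45.8 206.2] psi 0.712 j [ 0.04  0.1   1.84 -0.    1.21 -0.68]
6 xyz [[-0.0, 0.0, 0.01], [-0.0, 0.0, 0.01], [-0.0, 0.0, 0.01], [-0.0, 0.0, 0.01], [-0.0, 0.0, 0.01], [-0.0, 0.0, 0.01]] roll -0.005
```

```bash
python3 -m inch '{"xyz":[[0,0,0.02],[0,0,0.02],[0,0,0.01],[0,0,0.01],[0,0,0],[0,0,0],[0,0,0],[0,0,0]],"roll":[0,0,0,0,0,0,0,0],"hand":[0,0,0,0,0,0,0,0]}' 
python3 plan.py '[[576,46,202,0.716,6]]'
```

```text
clock: 12.25
position: [575.7, 45.8, 203.2]
ee_rot: [[-0.654, 0.757, 0.0], [0.757, 0.654, 0.0], [-0.0, 0.0, -1.0]]
ft_force: [-0.6, -0.1, 0.5]
finger_gap: 14.3
finger_force: 80.5
now [575.7  45.8 203.2] psi 0.712 j [ 0.04  0.1   1.84  0.    1.2  -0.68]
6 xyz [[-0.0, 0.0, 0.0], [-0.0, 0.0, 0.0], [-0.0, 0.0, 0.0], [-0.0, 0.0, 0.0], [-0.0, 0.0, 0.0], [-0.0, 0.0, 0.0]] roll -0.005
```

```bash
python3 -m inch '{"xyz":[[0,0,0],[0,0,0],[0,0,0],[0,0,0],[0,0,0],[0,0,0],[0,0,0],[0,0,0]],"roll":[0.7,0.7,0.7,0.7,0.7,0.7,0.7,0.7],"hand":[0,0,0,0,0,0,0,0]}' 
python3 plan.py '[[576,46,203,-0.47,8]]';python3 -c "
from workcell import env;print(env.sense()['moment'])"
python3 -m inch '{"xyz":[[0,0,0],[0,0,0],[0,0,0],[0,0,0],[0,0,0],[0,0,0],[0,0,0],[0,0,0]],"roll":[0.6,0.6,0.6,0.6,0.6,0.4,0.2,0],"hand":[0,0,0,0,0,0,0,0]}' 
python3 plan.py '[[576,46,203,-0.47,8]]';python3 -c "
from workcell import env;print(env.sense()['moment'])"
```

```text
clock: 13.25
position: [577.0, 45.8, 203.5]
ee_rot: [[-0.038, 0.999, 0.003], [0.999, 0.038, -0.0], [-0.0, 0.003, -1.0]]
ft_force: [1.6, 0.0, -0.2]
finger_gap: 14.2
finger_force: 80.2
now [577.   45.8 203.5] psi 0.038 j [ 0.04  0.1   1.84 -0.    1.2  -0.  ]
8 xyz [[0.0, -0.0, 0.0], [0.0, -0.0, 0.0], [0.0, -0.0, 0.0], [0.0, -0.0, 0.0], [-0.0, -0.0, 0.0], [-0.0, -0.0, 0.0], [-0.0, -0.0, 0.0], [-0.0, -0.0, 0.0]] roll 0.529
[-0.10966533 -0.5750442   0.09791788]
clock: 14.25
position: [576.0, 45.7, 203.2]
ee_rot: [[0.381, 0.924, 0.001], [0.924, -0.381, -0.0], [0.0, 0.001, -1.0]]
ft_force: [1.4, -0.5, -0.2]
finger_gap: 14.3
finger_force: 80.3
now [576.   45.7 203.2] psi -0.391 j [ 0.04  0.1   1.84 -0.    1.2   0.43]
8 xyz [[0.0, -0.0, 0.0], [0.0, -0.0, 0.0], [0.0, -0.0, 0.0], [0.0, -0.0, 0.0], [0.0, -0.0, 0.0], [0.0, -0.0, 0.0], [0.0, -0.0, 0.0], [0.0, -0.0, 0.0]] roll 0.082
[-0.12994478 -0.2965757   0.07433146]
```

```bash
python3 -m inch '{"xyz":[[0,0,0],[0,0,0],[0,0,0],[0,0,0],[0,0,0],[0,0,0],[0,0,0],[0,0,0]],"roll":[0.2,0.2,0.2,0.1,0,0,0,0],"hand":[0,0,0,0,0,0,0,0]}' 
python3 plan.py '[[576,46,203,-0.47,8]]';python3 -c "
from workcell import env;print(env.sense()['moment'])"
```

```text
clock: 15.25
position: [576.1, 45.6, 203.3]
ee_rot: [[0.458, 0.889, 0.001], [0.889, -0.458, -0.0], [0.0, 0.001, -1.0]]
ft_force: [4.9, -2.4, -1.1]
finger_gap: 14.0
finger_force: 80.3
now [576.1  45.6 203.3] psi -0.476 j [ 0.04  0.1   1.84 -0.    1.2   0.51]
8 xyz [[0.0, -0.0, 0.0], [0.0, -0.0, 0.0], [0.0, -0.0, 0.0], [0.0, -0.0, 0.0], [0.0, -0.0, 0.0], [0.0, -0.0, 0.0], [0.0, -0.0, 0.0], [0.0, -0.0, 0.0]] roll -0.006
[-0.52319238 -1.00527483  0.07553265]
```

```bash
python3 -m inch '{"xyz":[[0,0,0],[0,0,0],[0,0,0],[0,0,0],[0,0,0],[0,0,0],[0,0,0],[0,0,0]],"roll":[0.2,0.2,0.2,0,0,0,0,0],"hand":[0,0,0,0,0,0,0,0]}' 
python3 plan.py '[[576,46,203,-0.47,8]]';python3 -c "
from workcell import env;print(env.sense()['moment'])"
```

```text
clock: 16.25
position: [576.2, 45.5, 203.4]
ee_rot: [[0.519, 0.855, 0.001], [0.855, -0.519, -0.001], [-0.0, 0.002, -1.0]]
ft_force: [3.9, -3.0, -1.4]
finger_gap: 14.2
finger_force: 80.8
now [576.2  45.5 203.4] psi -0.545 j [ 0.04  0.1   1.84 -0.    1.2   0.58]
8 xyz [[0.0, -0.0, 0.0], [0.0, -0.0, 0.0], [0.0, -0.0, 0.0], [0.0, -0.0, 0.0], [0.0, -0.0, 0.0], [0.0, -0.0, 0.0], [0.0, -0.0, 0.0], [0.0, -0.0, 0.0]] roll -0.078
[-0.60192769 -1.00384494  0.8862242 ]
```

Moment rose to 0.89 N m, so it's at the stop. I'll centre the blade in the slot, lift, and look.

```bash
python3 -m inch '{"xyz":[[0,0,0],[0,0,0],[0,0,0],[0,0,0],[0,0,0],[0,0,-0.1],[0,0,-0.2],[0,0,-0.3]],"roll":[-0.6,-0.6,-0.6,-0.6,-0.3,0,0,0],"hand":[0,0,0,0,0,0,0,0]}' 
python3 -m inch '{"xyz":[[0,0,-0.5],[0,0,-0.7],[0,-0.5,0],[0,-0.8,0],[0.3,-0.8,0],[0.3,-0.5,0],[0,0,0],[0,0,0]],"roll":[0,0,0,0,0,0,0,0],"hand":[0,0,0,0,0,0,0,0]}'>/dev/null
python3 - <<'E'
from h import *
S=cam("scene");T=cam("top")
f=cv2.resize(S["frame"][170:230,350:420],(466,400),interpolation=cv2.INTER_CUBIC)
g=cv2.resize(S["frame"][170:230,430:480],(333,400),interpolation=cv2.INTER_CUBIC)
cv2.imwrite("pics/k3.png",cv2.convertScaleAbs(np.hstack([f,g]),alpha=1.4))
E
python3 plan.py '[[436,-370.5,280,-1.085,13]]'
```

```text
clock: 17.25
position: [575.0, 45.9, 239.3]
ee_rot: [[0.222, 0.975, -0.002], [0.975, -0.222, 0.0], [-0.0, -0.002, -1.0]]
ft_force: [-0.2, 0.5, -2.0]
finger_gap: 13.8
finger_force: 80.2
now [432.2 115.1 311.5] psi -0.224 j [ 0.2  -0.22  1.95 -0.    1.42  0.43]
13 xyz [[-0.61, 0.14, 0.04], [-0.6, 0.18, 0.04], [-0.58, 0.22, 0.04], [-0.57, 0.26, 0.04], [-0.55, 0.3, 0.04], [-0.53, 0.33, 0.04], [-0.5, 0.37, 0.04], [-0.48, 0.4, 0.04], [-0.45, 0.43, 0.04], [-0.42, 0.46, 0.04], [-0.39, 0.49, 0.04], [-0.36, 0.51, 0.04], [-0.32, 0.53, 0.04]] roll 0.552
```

View pics/k3.png

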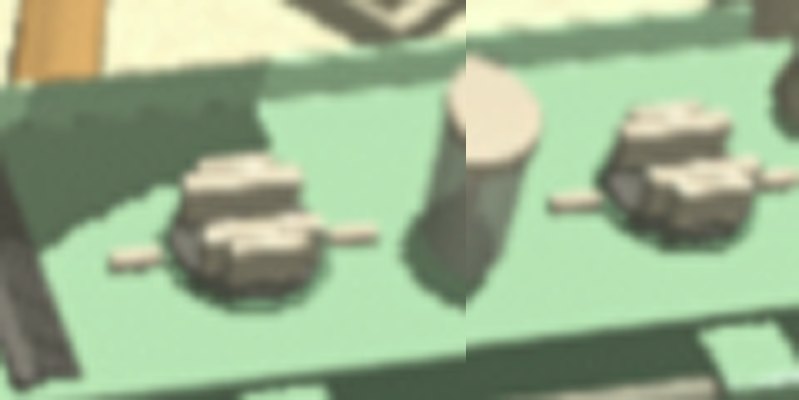

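The loose screw's slot at (250,225) is now in line with its ridges, and the tight one is unchanged. Next I'll return the key.

```bash
python3 -m inch '{"xyz":[[-0.61,0.14,0.04],[-0.6,0.18,0.04],[-0.58,0.22,0.04],[-0.57,0.26,0.04],[-0.55,0.3,0.04],[-0.53,0.33,0.04],[-0.5,0.37,0.04],[-0.48,0.4,0.04]],"roll":[0.55,0.55,0.55,0.55,0.55,0.55,0.55,0.55],"hand":[0,0,0,0,0,0,0,0]}' >/dev/null
python3 -m inch '{"xyz":[[-0.45,0.43,0.04],[-0.42,0.46,0.04],[-0.39,0.49,0.04],[-0.36,0.51,0.04],[-0.32,0.53,0.04],[0,0,0],[0,0,0],[0,0,0]],"roll":[0.55,0.55,0.55,0.55,0.55,0.2,0,0],"hand":[0,0,0,0,0,0,0,0]}' 
python3 plan.py '[[437,-369.5,140,-1.11,7]]'
```

```text
clock: 20.35
position: [435.9, -370.7, 279.9]
ee_rot: [[0.893, 0.449, -0.0], [0.449, -0.893, 0.0], [0.0, -0.0, -1.0]]
ft_force: [0.0, 1.1, -1.8]
finger_gap: 14.3
finger_force: 80.2
now [ 435.9 -370.7  279.9] psi -1.105 j [-0.75  0.04  1.76  0.    1.34  0.36]
7 xyz [[0.0, -0.0, 0.33], [0.0, -0.0, 0.33], [0.0, -0.0, 0.33], [0.0, -0.0, 0.33], [0.0, -0.0, 0.33], [0.0, -0.0, 0.33], [0.0, -0.0, 0.33]] roll 0.006
```

```bash
python3 -m inch '{"xyz":[[0.02,0,0.3],[0,0,0.4],[0,0,0.5],[0,0,0.5],[0,0,0.4],[0,0,0.2],[0,0,0],[0,0,0]],"roll":[0,0,0,0,0,0,0,0],"hand":[0,0,0,0,0,0,0,0]}' 
python3 -m inch '{"xyz":[[0,0,0.1],[0,0,0.1],[0,0,0.1],[0,0,0.1],[0,0,0.1],[0,0,0.1],[0,0,0.1],[0,0,0]],"roll":[0,0,0,0,0,0,0,0],"hand":[0,0,0,0,0,0,0,0]}'
```

```text
clock: 21.35
position: [437.6, -371.0, 142.9]
ee_rot: [[0.894, 0.449, 0.001], [0.449, -0.894, -0.001], [0.001, 0.002, -1.0]]
ft_force: [-0.3, -0.4, -1.8]
finger_gap: 14.2
finger_force: 80.3
clock: 22.35
position: [436.5, -370.3, 99.1]
ee_rot: [[0.894, 0.449, -0.001], [0.449, -0.894, 0.001], [-0.001, -0.001, -1.0]]
ft_force: [0.0, -0.3, -1.3]
finger_gap: 14.0
finger_force: 80.3
```

```bash
python3 -m inch '{"xyz":[[0,0,0.05],[0,0,0.05],[0,0,0.05],[0,0,0.05],[0,0,0.05],[0,0,0.02],[0,0,0],[0,0,0]],"roll":[0,0,0,0,0,0,0,0],"hand":[0,0,0,0,0,0,0,0]}'
```

```text
clock: 23.35
position: [437.0, -370.7, 83.8]
ee_rot: [[0.894, 0.449, 0.0], [0.449, -0.894, -0.0], [0.0, 0.0, -1.0]]
ft_force: [0.7, 0.8, -1.5]
finger_gap: 14.4
finger_force: 80.3
```

Still no contact, with about 1.5 mm to go. I'll lower a little more, then release and back off.

```bash
python3 -m inch '{"xyz":[[0,0,0.02],[0,0,0.01],[0,0,0],[0,0,0],[0,0,0],[0,0,0],[0,0,0],[0,0,0]],"roll":[0,0,0,0,0,0,0,0],"hand":[0,0,0,0,0.2,0.4,0.6,0.6]}' 
python3 -m inch '{"xyz":[[0,0,0],[0,0,0],[0,0,-0.2],[0,0,-0.4],[0,0,-0.6],[0,0,-0.7],[0,0,-0.5],[0,0,0]],"roll":[0,0,0,0,0,0,0,0],"hand":[0.6,0.6,0.6,0.6,0.6,0.6,0.6,0.6]}'
python3 - <<'E'
from h import *
S=cam("scene");T=cam("top")
f=cv2.resize(S["frame"][200:280,170:260],(450,400),interpolation=cv2.INTER_CUBIC)
g=cv2.resize(T["frame"][180:250,380:440],(343,400),interpolation=cv2.INTER_CUBIC)
cv2.imwrite("pics/k4.png",cv2.convertScaleAbs(np.hstack([f,g]),alpha=1.3))
E
```

```text
clock: 24.35
position: [436.9, -370.6, 81.8]
ee_rot: [[0.894, 0.449, -0.0], [0.449, -0.894, -0.0], [-0.0, -0.0, -1.0]]
ft_force: [0.3, -0.1, -0.0]
finger_gap: 51.3
finger_force: 0.0
clock: 25.35
position: [438.8, -372.3, 230.5]
ee_rot: [[0.894, 0.449, 0.006], [0.449, -0.894, -0.005], [0.003, 0.007, -1.0]]
ft_force: [0.6, 0.3, -0.2]
finger_gap: 51.0
finger_force: 0.0
```

View pics/k4.png

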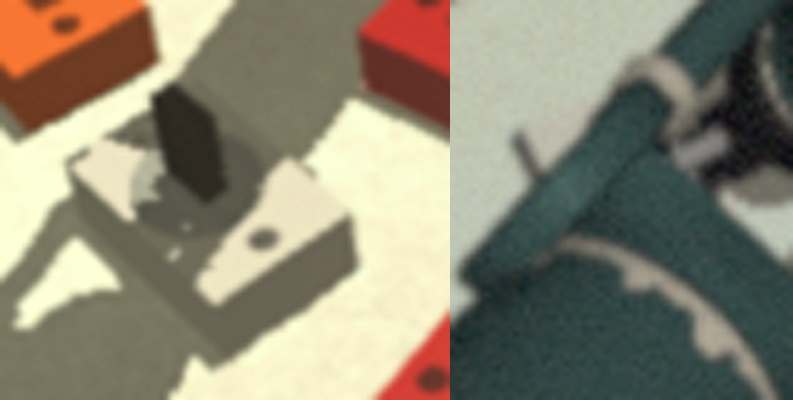

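The key stands upright in the white stand at (190,150), with its collar flat on the top and the gripper clear of it. I'll hand in the job.

```bash
python3 -c "
from workcell import env;print(env.close_job())"
```

```text
the job is handed in; nothing more can be done
None
```

I turned the loose screw clockwise to its stop with the key, so its slot lines up with the ridges; the other screw is unchanged, the key is back upright in the white stand, and I handed the job in at about 25 s (no verdict was shown).

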